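# Stow a bottle on the shower shelf and lock the guard rail with its pin

## Robot

A 6-joint arm with a two-finger parallel gripper is mounted at the origin on the work surface. World frame = base frame: x ahead of the robot, y to its left, z up, the work surface at z = 0. Lengths are in mm, angles in rad, forces in N, time in s.
With the tool pointing down it reaches from about 350 to 775 mm from the base axis. Payload 7.3 kg.
Tool frame: the origin (TCP) lies at the centre of the arm's flange, where the gripper is bolted on; the fingertips stand 178 mm ahead of it and the grasp point (between the pads) lies 159 mm ahead of it; z points along the fingers, y is the line along which they close (so a half turn about z gives the same grasp; the last joint's range is limited). The gripper opens to 92 mm and grips with 3 to 60 N. Pads are 19 mm wide; open, the fingers measure 130 mm over their backs; the gripper's body (75 mm by 190 mm) begins 47 mm behind the grasp point.
Start: joints at [-1.387, 0.342, 1.524, -0, 1.275, -0.146], TCP at [170.043, -496.702, 404.741] pointing down, gripper open.
Joint ranges: [-2.53, 2.53], [-0.77, 2.02], [0.04, 2.7], [-1, 4.14], [0.28, 2.66], [-3.11, 3.11]. Speed limits (rad/s): [2.57, 2.57, 3.14, 3.14, 3.14, 3.14].

## Interface

Orientations are given as [roll, pitch, yaw] about the fixed x, y, z axes, in that order (R = Rz(yaw) Ry(pitch) Rx(roll)).
In Python, from plant import * gives the robot as it stands. The module is installed in compiled form; this text tells all that it offers.
- The arm moves only by the shell command python3 -m inch 'ROWS'. ROWS is JSON, a list of rows, each a list of 5 numbers: the shift along the tool's x, y, z in m, then the turn about the tool's z in rad, then the opening, from 0 (shut) to 1 (fully open). In form: [[tx, ty, tz, spin, claw], ...]. A call has 1 to 8 rows; each row is the pose to reach, as a shift and turn from the pose commanded when the call began, along the tool's axes at that moment; what a row does not reach only later rows make up. A row lasts 1/12 s, in which the tool goes at most 41.7 mm and 7.16 degrees, less where a joint would pass 70% of its speed; a pose out of reach is approached as far as the arm can. A call with a gripper value outside its range is refused whole. The fingers move at their own pace and stop on an object; the grip force is fixed at half the most. Time passes only in rows, so rows that repeat a pose let the fingers close. It gives the time, the measured TCP pose, the force, the opening and the grip force at its end, in the units of the state.
- get_obs(): the state, without advancing time (a new reading comes with each control period).
- capture(name): name is "scene" or "side" or "wrist"; returns a dict with "color" (400x640x3 uint8, red, green, blue), "intrinsics" (3x3 intrinsics, pixels), "pose" (4x4, takes a point from camera to world coordinates). Camera axes: x right, y down, z forward; pixel columns grow to the right and rows downward; lengths in mm; the calibration is good to about 2 mm. A picture is of the moment at which its call begins. There is no depth.
- close_job(): hands the job in; it is judged then, once.
Trained networks look in a picture, given as the dict that the camera call returned (one of the last four; its "shot" number tells which), for a name from the list of things; names that differ only in an ending like _2 or _b are one class to them, and where a whole thing is asked for, a point or a joint stands for the part that bears it (a point fixed in the world has none). Each returns a list of dicts, best first, with "conf" (0 to 1); they miss things now and then, are a little off and sometimes report something else, mostly with a low value. They report only what shows in the picture. A call takes as long as a camera call. They do not tell look-alikes from the thing itself.
- look_for(picture, target): "rect" ([centre column, centre row, width, height] in pixels, round what is visible of it).
- trace(picture, target): "pixels" (400x640 bool, what is visible of it) and "rect" ([centre column, centre row, width, height] in pixels, round what is visible of it).
- tip_of(picture, target): "centre" ([column, row] in pixels: a listed point, or the origin of a listed thing).
The state is a dict: "time": time; "joint_positions": joint angles; "dq": joint speeds; "tau": joint torques, N m; "tool_pos": TCP position; "tcp_rot": TCP orientation; "contact_force": force on the tool from outside, world axes, zero at the start; "moment": the same for the moment, N m; "grip_width": finger opening in mm; "finger_force": force on a finger pad.
Only numpy, scipy, OpenCV 4.12 (cv2) and the standard library are available. Lean on these libraries where they do the work, as an engineer would, in place of code of your own. Each camera call takes 0.05 s, during which the arm holds its last target. There are 200 camera calls.

## Task

First move the white bottle that stands in the way of the shower shelf's guard rail onto the shelf behind the rail, standing upright. Then swing the rail shut so that its lug is in the fork, and finally push the locking pin (the one with the plain straight knob) down through fork and lug until its flange is fully home on the fork; the plug inside is stiff, so dropping the pin in is not enough. Leave everything else, the other two pins included, where it is.

Things in the scene. Friction and masses are not known exactly. Their poses are not given: they have to be found in the camera images.
- ledge: fixed white shower shelf, its top face 10 mm high, two steel posts on its front edge. Origin: on the work surface midway between the posts; x to the shelf's back, y to the hinge post. Shelf: x -20 to 130 mm, y -135 to 135 mm; lip 40 mm high at its back edge. Hinge post: 26 mm round at (0, 100) mm, 98 mm high. Fork post: 36 x 36 mm at (0, -100) mm, 100 mm high
- fork_hole (a point): mouth of the fork's vertical 12 mm chamfered hole, on the upper ear's top, 100 mm above the work surface; ledge's axes. Ear: z 90 to 100 mm; slot for the lug: z 70 to 90, shut at the back by a web at x 18 to 28; block below. In the block's hole, 56 mm high, a stiff plug slides down under about 6 N and stays: a pin let go stops 12 mm proud and must be pushed home
- bay (a point): a free place for the bottle on the shelf behind the rail, on the shelf's top face (10 mm above the work surface); ledge's axes
- rail (a joint): angle of the guard rail about the hinge post: 0 shut (lug in the slot, holes in line, at its stop), growing as its free end swings to the front (-x of the ledge), up to 1.25; stays where left, about 1 N to move at the knob. Steel bar 12 mm thick, 73 to 87 mm above the work surface; lug 28 x 32 x 16 mm at its end, its hole 200 mm from the hinge axis
- rail_knob (a point): centre of the top of the grey knob on the rail: round, 16 mm wide, 36 mm high, its top 123 mm above the work surface, 120 mm from the hinge axis; turns with the rail
- lug_hole (a point): mouth of the hole in the rail's lug, on the lug's top, 88 mm above the work surface; turns with the rail
- rack: fixed pin rack 160 x 50 mm, 70 mm high, with three holes of 16 mm, 50 mm apart along its x; the pins hang in them by their flanges, in any order. Origin: centre of its underside
- pin: the rail's locking pin, known by its plain straight knob: round-nosed shank 10 mm across and 56 mm long, flange 26 mm across and 5 mm thick, above it a knob 18 mm across and 30 mm high. Stands upright in the rack. Origin: end of the shank, z up along the pin to the knob; total length 91 mm
- pin_flange (a point): underside of the pin's flange, on the axis, 56 mm above the shank's end
- bottle: white bottle standing in the way of the rail, on the work surface in front of the shelf: 50 mm wide up to 105 mm, cap 38 mm wide from there to 140 mm. Origin: centre of its underside, z up
- tall_bottle: tall grey bottle 54 mm wide, 175 mm high, standing on the shelf behind the rail near the hinge post. Origin: centre of its underside
- tin: low round tin 45 mm wide, 38 mm high, on the shelf behind the fork. Origin: centre of its underside
- soap: bar of soap 75 x 50 x 24 mm, in the soap dish. Origin: centre of its underside
- nailbrush: nail brush 70 x 34 x 32 mm, in the soap dish. Origin: centre of its underside
- tumbler: blue tumbler 72 mm wide, 95 mm high. Origin: centre of its underside
- jar: jar 66 mm wide, 66 mm high. Origin: centre of its underside
- ball_pin: spare pin in the rack, not to be used: too short (shank 10 x 26 mm), known by its ball top of 24 mm. Origin: end of the shank
- disc_pin: spare pin in the rack, not to be used: too thick (shank 14 x 50 mm), known by its flat disc top of 36 mm. Origin: end of the shank
Not all that is in view belongs to the job. Leave any red look-alike of the bottle alone.

How it is judged (in metres and radians):
On the way, in this order (a step that is already met when the one before it is completed fails the run):
1. the bottle stands upright on the shelf behind the rail's line (x of bottle in the frame of ledge between 0.028 and 0.105 m and y of bottle in the frame of ledge between -0.115 and 0.115 m and z of bottle in the frame of ledge between 0.006 and 0.015 m and angle between bottle's own z axis and vertical below 0.1 rad), for 0.2 s.
2. the rail is shut, lug in the fork (value of joint rail below 0.03 rad), for 0.2 s.
3. the pin's flange is home on the fork (horizontal distance between pin_flange and fork_hole below 0.004 m and z of pin_flange in the frame of fork_hole between -0.003 and 0.0025 m and angle between the z axis of pin and the z axis of ledge, either way round below 0.1 rad), for 0.2 s.
At the end, for the whole second after the job is handed in: Bottle upright (0.1 rad) and at rest on the shelf: ledge x 28 to 105 mm, y within 115 mm, underside 6 to 15 mm high. Rail within 0.03 rad of shut. Pin at rest in fork and lug, within 0.1 rad of vertical, flange within 4 mm of the hole axis and 2.5 mm of the ear top (all of step 1 and all of step 3 and value of joint rail below 0.03 rad and linear speed of each of pin, bottle below 0.02 m/s); the robot touches nothing.
It fails at once if a bystander or a spare pin is moved by more than 30 mm (distance of any of tall_bottle, tin, soap, nailbrush, tumbler, jar, ball_pin, disc_pin from where it was at the start of the episode above 0.03 m).
It fails at once if the bottle is tipped over (more than 0.8 rad) (angle between bottle's own z axis and vertical above 0.8 rad).
It also fails if it takes over 72 s, if anything falls off the work surface, if the arm or the gripper's body presses on something with over 40 N, if the wrist force passes 120 N, or if a joint passes its speed limit or range.

## Working session

There is one attempt and no reset: what is moved stays moved. The work goes in short steps, Python scripts to look and compute and a shell command to move; the robot and the scene stay as the last step left them, time stands still between calls to the robot, and variables do not carry over. Pictures are saved under pics/ and viewed, at most 10 in all, crops included, and the job is handed in when it is done.

```bash
mkdir -p pics; cat > h.py <<'E'
from plant import *
import numpy as np, cv2, json
from scipy.optimize import least_squares
def ray(p,uv):
    K=np.array(p["intrinsics"]);T=np.array(p["pose"])
    d=T[:3,:3]@np.linalg.inv(K)@np.array([uv[0],uv[1],1.]);return T[:3,3],d/np.linalg.norm(d)
def atz(p,uv,z):
    o,d=ray(p,uv);return o+d*(z-o[2])/d[2]
def proj(p,X):
    K=np.array(p["intrinsics"]);T=np.array(p["pose"])
    c=T[:3,:3].T@(np.asarray(X,float)-T[:3,3]);q=K@c;return q[:2]/q[2]
def save(p,n): cv2.imwrite("pics/"+n,p["color"][:,:,::-1])
def tips(p,names,zs):
    for n,z in zip(names,zs):
        for r in tip_of(p,n)[:3]:
            print(n,np.round(r["centre"],1),round(r["conf"],2),np.round(atz(p,r["centre"],z),1))
N=["ledge","fork_hole","bay","rail_knob","lug_hole","rack","pin","pin_flange","bottle","tall_bottle","tin","ball_pin","disc_pin","tumbler","jar","soap"]
Z=[0,100,10,123,88,0,14,70,0,10,10,44,20,0,0,5]
E
python3 - <<'E'
from h import *
a=capture("scene");b=capture("side");c=capture("wrist")
for n,p in zip(("scene","side","wrist"),(a,b,c)):
    save(p,n+"0.png"); print(n,np.round(p["pose"][:3,3])); tips(p,N,Z)
cv2.imwrite("pics/all0.png",cv2.resize(np.vstack([a["color"],b["color"]])[:,:,::-1],(480,600)))
E
```

```text
scene [844. 439. 815.]
ledge [287.1 210.7] 0.79 [599.9 -53.6   0. ]
fork_hole [274.8 152.5] 0.74 [ 567.5 -155.4  100. ]
bay [330.2 179.2] 0.62 [458.7 -70.8  10. ]
bay [258.3 214.9] 0.58 [667.7 -75.2  10. ]
rail_knob [328.5 178.4] 0.79 [514.7  -3.2 123. ]
lug_hole [345.6 160.7] 0.75 [432.1 -48.1  88. ]
rack [418.6 309.4] 0.95 [496.6 312.5  -0. ]
pin [433.3 289.8] 0.58 [447.3 300.   14. ]
pin [369.3 378.4] 0.31 [669.2 362.7  14. ]
pin_flange [443.4 276.9] 0.54 [438.6 300.7  70. ]
bottle [303.9 190. ] 0.87 [530.8 -84.9  -0. ]
bottle [305.7 149. ] 0.61 [ 450.2 -202.9    0. ]
bottle [273.2 148.3] 0.2 [ 524.8 -254.7    0. ]
tall_bottle [264.6 246.9] 0.57 [697.4  10.   10. ]
tin [251.3 188.2] 0.91 [ 643.8 -156.7   10. ]
ball_pin [408.4 316.7] 0.74 [542.1 319.3  44. ]
ball_pin [261.  215.8] 0.43 [671.  -47.9  44. ]
disc_pin [286.5 207.2] 0.67 [601.8 -51.1  20. ]
disc_pin [419.5 305.3] 0.58 [497.7 310.2  20. ]
tumbler [368.9 375.3] 0.64 [663.4 356.6   0. ]
jar [213.4 157.5] 0.64 [ 678.7 -314.2    0. ]
soap [284.3 118.8] 0.92 [ 440.7 -335.3    5. ]
side [296. 969. 703.]
ledge [317.4 206.8] 0.7
[... 333 characters left out ...]
 [491.9 306.5   0. ]
rack [332.1 213. ] 0.43 [536.  -58.4   0. ]
pin [331.  297.2] 0.71 [445.9 302.7  14. ]
pin_flange [333.5 279.6] 0.72 [441.9 303.1  70. ]
bottle [364.  194.9] 0.75 [ 461.2 -196.6    0. ]
bottle [333.  212.4] 0.66 [534.2 -62.5   0. ]
tall_bottle [279.3 208.6] 0.82 [695.8 -18.   10. ]
tin [306.5 190.5] 0.76 [ 648.5 -149.4   10. ]
tin [330.6 297.2] 0.34 [447.7 299.1  10. ]
ball_pin [288.6 280.2] 0.63 [547.3 308.7  44. ]
disc_pin [310.4 294.5] 0.47 [492.3 314.4  20. ]
tumbler [237.4 299.1] 0.82 [657.  359.8   0. ]
jar [313.5 171.5] 0.89 [ 670.6 -304.9    0. ]
jar [306.3 190.5] 0.27 [ 654.3 -165.3    0. ]
soap [376.5 176.5] 0.52 [ 440.7 -328.7    5. ]
wrist [ 233. -475.  385.]
```

View pics/scene0.png

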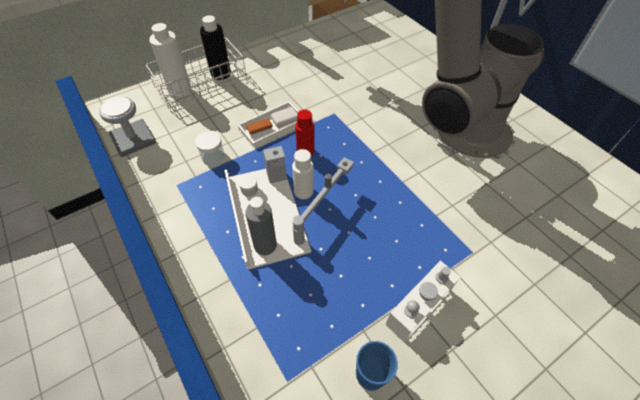

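View pics/side0.png

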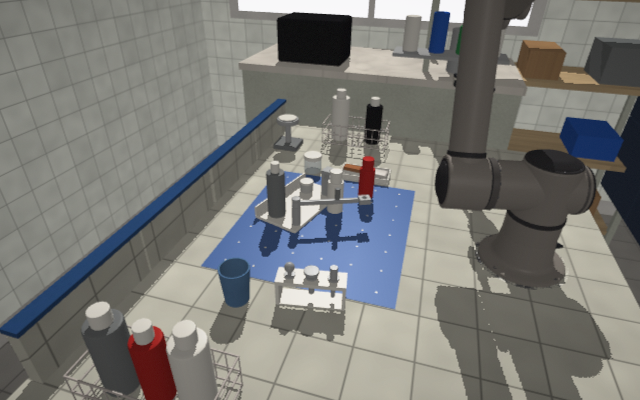

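The white bottle on the mat is at scene (303,175). It could be confused with the red look-alike at (305,133), the white bottle in the basket at (165,55), or the grey tall bottle at (260,225). The pins are knob (444,272), disc (429,291) and ball (411,308). The rail points out to the right, with its lug at (345,161). I'll move the wrist camera over the shelf for a close check.

```bash
cat >> h.py <<'E'
from scipy.spatial.transform import Rotation as Ro
def go(x,y,z,yaw=None):
    "tool shift to TCP world x,y,z; yaw = world angle of finger closing line"
    o=get_obs();R=Ro.from_euler("xyz",o["tcp_rot"]).as_matrix()
    t=R.T@(np.array([x,y,z])-np.array(o["tool_pos"]))
    cur=np.arctan2(R[1,1],R[0,1]);s=0
    if yaw is not None:
        s=-((yaw-cur+np.pi/2)%np.pi-np.pi/2)
    print("tool shift",np.round(t/1000,4),"spin",round(s,3),"alt",round(s-np.sign(s)*np.pi,3),"now yaw",round(cur,3),"q6",round(o["joint_positions"][5],2),"t",o["time"])
E
python3 - <<'E'
from h import *
o=get_obs();print(o["tool_pos"],o["tcp_rot"]);c=np.array(capture("wrist")["pose"]);print(np.round(c,2))
go(450,-130,480)
E
```

```text
[ 170.02851214 -496.70362765  404.70509451] [3.14158031e+00 1.33167806e-05 3.29742253e-01]
[[ 3.2000e-01 -9.2000e-01 -2.4000e-01  2.3284e+02]
 [-9.5000e-01 -3.1000e-01 -8.0000e-02 -4.7506e+02]
 [ 0.0000e+00  2.5000e-01 -9.7000e-01  3.8518e+02]
 [ 0.0000e+00  0.0000e+00  0.0000e+00  1.0000e+00]]
tool shift [ 0.3836 -0.2563 -0.0753] spin 0 alt 0.0 now yaw -1.241 q6 -0.15 t 2.6
```

```bash
python3 -m inch '[[0.38,-0.255,-0.075,0,1],[0.38,-0.255,-0.075,0,1],[0.38,-0.255,-0.075,0,1],[0.38,-0.255,-0.075,0,1],[0.38,-0.255,-0.075,0,1],[0.38,-0.255,-0.075,0,1],[0.38,-0.255,-0.075,0,1],[0.38,-0.255,-0.075,0,1]]'
python3 -m inch '[[0.1,-0.07,-0.02,0,1],[0.1,-0.07,-0.02,0,1],[0.1,-0.07,-0.02,0,1],[0.1,-0.07,-0.02,0,1]]'
python3 - <<'E'
from h import *
o=get_obs();print(o["tool_pos"],o["time"])
c=capture("wrist");save(c,"w1.png")
tips(c,["ledge","fork_hole","rail_knob","lug_hole","bottle","tall_bottle","tin"],[0,100,123,88,0,10,10])
E
```

```text
time: 3.27
tool_pos: [369.8, -233.0, 459.2]
tcp_rot: [3.141, -0.0, 0.329]
contact_force: [1.2, -0.1, 0.1]
grip_width: 91.4
finger_force: 0.0
time: 3.6
tool_pos: [443.7, -131.2, 480.0]
tcp_rot: [3.141, -0.004, 0.336]
contact_force: [-1.0, 0.4, 0.1]
grip_width: 91.7
finger_force: 0.0
[ 443.71392537 -131.17647543  479.98157249] 3.6
ledge [301.1  54.7] 0.79 [596.6 -57.4   0. ]
fork_hole [368.7  93.7] 0.69 [ 563.5 -157.7  100. ]
fork_hole [427.  211.9] 0.23 [ 453.2 -284.5  100. ]
rail_knob [227.6  89.4] 0.86 [512.4  -5.8 123. ]
rail_knob [426.  210.2] 0.2 [ 458.2 -271.3  123. ]
lug_hole [248.9 160. ] 0.91 [439.1 -43.4  88. ]
bottle [304.  102.3] 0.93 [535.2 -82.8   0. ]
bottle [349.8 176.1] 0.56 [ 452.3 -189.5    0. ]
tin [378.   39.7] 0.6 [ 649.1 -155.2   10. ]
```

View pics/w1.png

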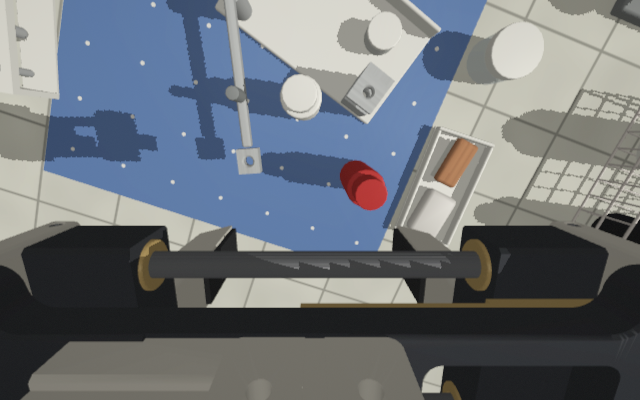

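White bottle cap at (301,97), red one at (363,187), fork hole (369,92), knob (234,93) and lug hole (249,160). The choice is confirmed, so I'll go above the white bottle, turned so that the fingers close along the shelf's x.

```bash
python3 - <<'E'
from h import *
c=capture("wrist")
print(atz(c,(300,92),140),atz(c,(369,91),100))
go(535,-82,440,-0.33)
E
```

```text
[530.42416567 -91.03576477 140.        ] [ 561.00259343 -164.33482284  100.        ]
tool shift [ 0.1072 -0.0219  0.0385] spin -0.913 alt 2.228 now yaw -1.243 q6 0.77 t 4.05
```

```bash
python3 -m inch '[[0.1,-0.02,0.02,-0.91,1],[0.1,-0.02,0.02,-0.91,1],[0.1,-0.02,0.02,-0.91,1],[0.1,-0.02,0.02,-0.91,1],[0.1,-0.02,0.02,-0.91,1],[0.1,-0.02,0.02,-0.91,1],[0.1,-0.02,0.02,-0.91,1],[0.1,-0.02,0.02,-0.91,1]]'
python3 - <<'E'
from h import *
for k in range(2):
    c=capture("wrist")
o=get_obs();print(o["tool_pos"],o["time"],np.round(c["pose"][:3,3]))
save(c,"w2.png")
tips(c,["fork_hole","rail_knob","lug_hole","bottle","tall_bottle","tin"],[100,123,88,0,10,10])
E
```

```text
time: 4.72
tool_pos: [529.1, -85.7, 458.4]
tcp_rot: [-3.141, 0.0, 1.245]
contact_force: [0.3, -0.4, -0.3]
grip_width: 92.0
finger_force: 0.0
[529.02492701 -85.65564838 458.48607031] 4.8167 [550. -22. 439.]
fork_hole [363.7 227.2] 0.7 [ 568.6 -158.8  100. ]
rail_knob [275.8 124.7] 0.63 [511.2  -8.5 123. ]
lug_hole [232.3 172.8] 0.85 [435.9 -43.5  88. ]
bottle [293.3 247.8] 0.97 [ 454.1 -196.4   -0. ]
bottle [316.8 164.3] 0.65 [534.8 -78.2   0. ]
tall_bottle [408.5  69.3] 0.71 [696.8   6.8  10. ]
tin [406.3 190.9] 0.92 [ 651.8 -159.4   10. ]
```

View pics/w2.png

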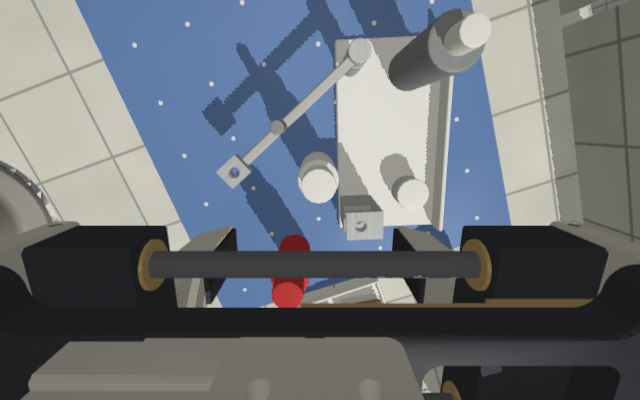

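White bottle cap at (319,184), hinge post top (360,50), fork hole (362,227), knob (279,127), lug hole (234,172). I'll compute the ledge frame from these.

```bash
python3 - <<'E'
from h import *
c=capture("wrist")
cap=atz(c,(319,183.5),140);h=atz(c,(360,50),98);f=atz(c,(362,226.5),100);k=atz(c,(279,126.5),123);l=atz(c,(234,171.5),88)
for n,v in zip("cap h f k l".split(),(cap,h,f,k,l)):print(n,np.round(v,1))
d=(h-f)[:2];print(np.linalg.norm(d),np.linalg.norm((k-h)[:2]),np.linalg.norm((l-h)[:2]))
yaw=np.arctan2(-d[0],d[1]);print("yaw",yaw)
o=(h+f)[:2]/2;x=np.array([np.cos(yaw),np.sin(yaw)]);y=np.array([-x[1],x[0]])
print("o",o,"bay",o+62*x,"cap L",(cap[:2]-o)@x,(cap[:2]-o)@y)
a=np.arctan2(-((l-h)[:2]@x),-((l-h)[:2]@y));print("rail",a)
go(cap[0],cap[1],254,yaw)
E
```

```text
cap [535.6 -79.8 140. ]
h [622.5  36.6  98. ]
f [ 566.8 -156.9  100. ]
k [514.3 -10.7 123. ]
l [438.9 -41.7  88. ]
201.36275549500755 118.1448645194521 199.6428589765947
yaw -0.28045932279927055
o [594.68094405 -60.13900932] bay [654.25850488 -77.30042667] cap L -51.359213631411095 -35.29034876071046
rail 0.8874803219398941
tool shift [0.007  0.0044 0.2046] spin -0.051 alt 3.09 now yaw -0.332 q6 0.03 t 5.1667
```

```bash
python3 -m inch '[[0.007,0.004,0.03,-0.05,1],[0.007,0.004,0.07,-0.05,1],[0.007,0.004,0.11,-0.05,1],[0.007,0.004,0.15,-0.05,1],[0.007,0.004,0.19,-0.05,1],[0.007,0.004,0.205,-0.05,1],[0.007,0.004,0.205,-0.05,1]]'
python3 -m inch '[[0,0,0,0,0],[0,0,0,0,0],[0,0,0,0,0],[0,0,0,0,0],[0,0,0,0,0],[0,0,0,0,0],[0,0,0,0,0],[0,0,0,0,0]]'
```

```text
time: 5.75
tool_pos: [533.9, -79.2, 249.5]
tcp_rot: [-3.133, 0.0, 1.289]
contact_force: [-0.0, 0.4, -0.5]
grip_width: 92.1
finger_force: 0.0
time: 6.42
tool_pos: [535.3, -79.6, 254.1]
tcp_rot: [3.141, 0.0, 1.29]
contact_force: [-0.5, 0.7, 4.0]
grip_width: 49.3
finger_force: 30.0
```

```bash
python3 -m inch '[[0,0,-0.02,0,0],[0,0,-0.04,0,0],[0.01,0.025,-0.045,0,0],[0.02,0.055,-0.045,0,0],[0.03,0.085,-0.045,0,0],[0.035,0.113,-0.045,0,0],[0.035,0.113,-0.045,0,0],[0.035,0.113,-0.045,0,0]]'
python3 -m inch '[[0,0,0.015,0,0],[0,0,0.025,0,0],[0,0,0.03,0,0],[0,0,0.032,0,0],[0,0,0.033,0,0],[0,0,0.034,0,0]]'
```

```text
time: 7.08
tool_pos: [654.0, -77.2, 297.0]
tcp_rot: [-3.14, 0.0, 1.29]
contact_force: [-1.0, -0.1, -3.0]
grip_width: 49.2
finger_force: 30.0
time: 7.58
tool_pos: [653.5, -77.4, 265.1]
tcp_rot: [3.141, 0.0, 1.29]
contact_force: [0.0, -0.2, -2.1]
grip_width: 49.5
finger_force: 30.0
```

```bash
python3 -m inch '[[0,0,0.001,0,0],[0,0,0.001,0,0],[0,0,0.001,0,1],[0,0,0.001,0,1],[0,0,0.001,0,1],[0,0,0.001,0,1],[0,0,0.001,0,1],[0,0,0.001,0,1]]'
python3 -m inch '[[0,0,-0.03,0,1],[0,0,-0.07,0,1],[0,0,-0.11,0,1],[0,0,-0.15,0,1],[0,0,-0.19,0,1],[0,0,-0.2,0,1],[0,0,-0.2,0,1]]'
python3 - <<'E'
from h import *
c=capture("scene");tips(c,["bottle","bay","rail_knob"],[10,10,123])
c=capture("wrist");tips(c,["bottle","rail_knob"],[10,123]);save(c,"w3.png")
o=np.array([594.7,-60.1]);x=np.array([np.cos(-.28),np.sin(-.28)]);y=np.array([-x[1],x[0]])
k=o-95*x-10*y;
kk=np.array([514.3,-10.7]);print((kk-o)@x,(kk-o)@y)
E
```

```text
time: 8.25
tool_pos: [653.5, -77.3, 263.7]
tcp_rot: [3.141, 0.0, 1.29]
contact_force: [-0.6, 0.2, -0.5]
grip_width: 84.8
finger_force: 0.0
time: 8.83
tool_pos: [653.4, -77.2, 468.5]
tcp_rot: [3.133, -0.0, 1.29]
contact_force: [-0.3, 0.7, 0.0]
grip_width: 91.7
finger_force: 0.0
bottle [261.  210.8] 0.88 [656.4 -82.2  10. ]
bottle [306.  150.8] 0.63 [ 457.9 -188.9   10. ]
bay [259.9 214.5] 0.95 [663.8 -74.1  10. ]
bay [421.9 304.8] 0.66 [488.4 310.5  10. ]
rail_knob [329.  177.4] 0.86 [512.1  -4.9 123. ]
bottle [222.  266.6] 0.84 [ 460.1 -187.7   10. ]
bottle [313.2 171.6] 0.78 [649.1 -77.3  10. ]
bottle [322.7 165.1] 0.74 [665.6 -71.7  10. ]
rail_knob [174.8 163.5] 0.88 [509.6  -9.2 123. ]
rail_knob [326.9 167.7] 0.46 [670.8 -60.4 123. ]
-90.92082627925329 25.257144507997317
```

View pics/w3.png

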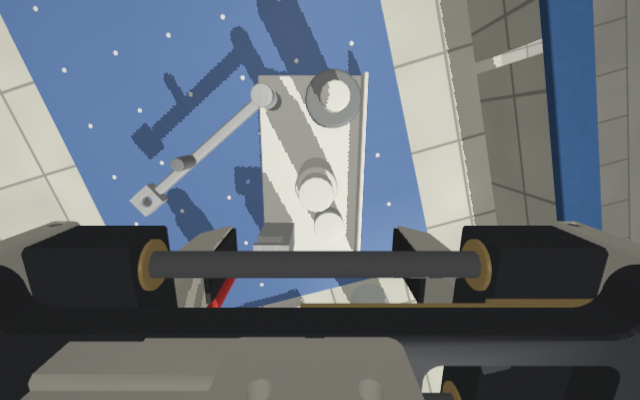

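The bottle stands upright on the shelf at (315,192). Next I'll close the fingers and go in front of the knob.

```bash
python3 -m inch '[[0.024,-0.04,0,0,0],[0.024,-0.08,0,0,0],[0.024,-0.12,0,0,0],[0.024,-0.16,0,0,0],[0.024,-0.2,0,0,0],[0.024,-0.207,0,0,0],[0.024,-0.207,0.03,0,0],[0.024,-0.207,0.04,0,0]]'
python3 - <<'E'
from h import *
o=np.array([594.7,-60.1]);x=np.array([np.cos(-.28),np.sin(-.28)]);y=np.array([-x[1],x[0]])
p=o-145*x+24*y;go(p[0],p[1],278,-.28)
E
```

```text
time: 9.85
tool_pos: [460.1, 3.5, 421.6]
tcp_rot: [-3.14, 0.0, 1.29]
contact_force: [-0.3, 0.1, -0.8]
grip_width: 43.1
finger_force: 0.0
tool shift [1.000e-04 2.200e-03 1.436e-01] spin -0.001 alt 3.141 now yaw -0.281 q6 0.12 t 9.85
```

```bash
python3 -m inch '[[0,0,0.04,0,0],[0,0,0.08,0,0],[0,0,0.12,0,0],[0,0,0.144,0,0],[0,0,0.144,0,0],[0,0.01,0.144,0,0],[0,0.02,0.144,0,0],[0,0.02,0.144,0,0]]'
```

```text
time: 10.52
tool_pos: [482.5, -3.0, 280.9]
tcp_rot: [3.138, -0.0, 1.289]
contact_force: [1.1, -0.1, 0.9]
grip_width: 0.2
finger_force: 0.0
```

```bash
python3 -m inch '[[-0.003,0.007,0,0,0],[-0.01,0.014,0,0,0],[-0.016,0.021,0,0,0],[-0.023,0.03,0,0,0],[-0.029,0.04,0,0,0],[-0.034,0.051,0,0,0],[-0.039,0.063,0,0,0],[-0.042,0.074,0,0,0]]'
python3 - <<'E'
from h import *
c=capture("scene");tips(c,["rail_knob","lug_hole"],[123,88]);save(c,"s4.png")
cv2.imwrite("pics/s4c.png",cv2.resize(c["color"][100:280,200:400,::-1],(600,540)))
E
```

```text
time: 11.18
tool_pos: [540.3, -64.8, 279.8]
tcp_rot: [-3.142, 0.001, 1.289]
contact_force: [-1.4, -0.3, -1.0]
grip_width: 0.6
finger_force: 0.8
rail_knob [297.7 169.3] 0.87 [558.4 -63.3 123. ]
lug_hole [291.7 153.4] 0.86 [ 529.5 -140.1   88. ]
lug_hole [296.  168.4] 0.27 [545.9 -93.3  88. ]
```

View pics/s4c.png

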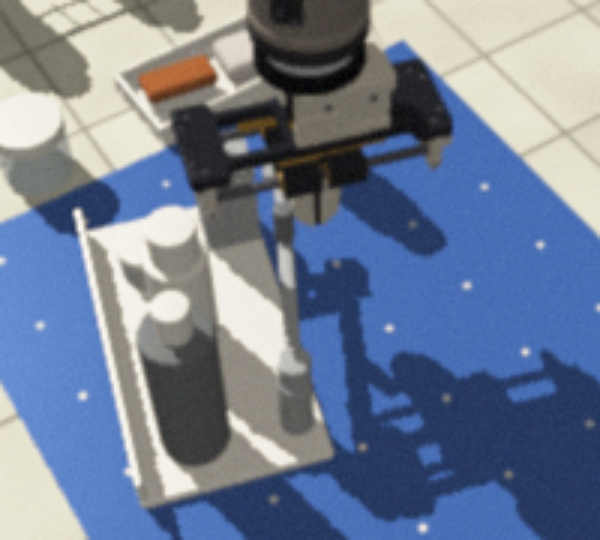

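The fingers are behind the knob and the rail is nearly shut, at about 0.29 rad. I'll push on to the stop.

```bash
python3 -m inch '[[0,0.007,0,0,0],[0,0.014,0,0,0],[0,0.02,0,0,0],[0,0.026,0,0,0],[0,0.03,0,0,0],[0,0.034,0,0,0],[0,0.036,0,0,0],[0,0.036,0,0,0]]'
```

```text
time: 12.0
tool_pos: [569.1, -71.4, 279.4]
tcp_rot: [-3.119, 0.001, 1.291]
contact_force: [-37.7, 7.0, 26.6]
grip_width: 0.1
finger_force: 20.3
```

```bash
python3 -m inch '[[0,-0.01,0,0,0],[0,-0.03,0,0,0],[0,-0.04,0,0,0],[0,-0.04,-0.03,0,0],[0,-0.04,-0.07,0,0],[0,-0.04,-0.11,0,0],[0,-0.04,-0.15,0,0],[0,-0.04,-0.15,0,0]]'
python3 - <<'E'
from h import *
o=np.array([594.7,-60.1]);x=np.array([np.cos(-.28),np.sin(-.28)]);y=np.array([-x[1],x[0]])
L=lambda p:np.round([(p[:2]-o)@x,(p[:2]-o)@y],1)
c=capture("wrist");s=capture("scene")
for p in (c,s):
  for n,z in(("rail_knob",123),("bottle",10),("fork_hole",100)):
    for r in tip_of(p,n)[:2]: print(n,round(r["conf"],2),np.round(r["centre"]),L(atz(p,r["centre"],z)))
cv2.imwrite("pics/cs5.png",np.vstack([c["color"][:260,100:500],cv2.resize(s["color"][130:260,210:390],(400,289))])[:,:,::-1])
E
```

```text
time: 12.67
tool_pos: [537.3, -62.1, 438.3]
tcp_rot: [3.126, -0.001, 1.29]
contact_force: [1.1, -1.5, 0.7]
grip_width: 0.6
finger_force: 0.0
rail_knob 0.68 [361. 193.] [ -1.  -20.3]
bottle 0.64 [392. 160.] [62.7  1.7]
rail_knob 0.89 [285. 169.] [ -6.3 -23.8]
bottle 0.94 [262. 207.] [ 60.7 -14.2]
bottle 0.81 [305. 152.] [ -91.7 -160.2]
fork_hole 0.58 [274. 149.] [  -0.  -111.4]
```

View pics/cs5.png

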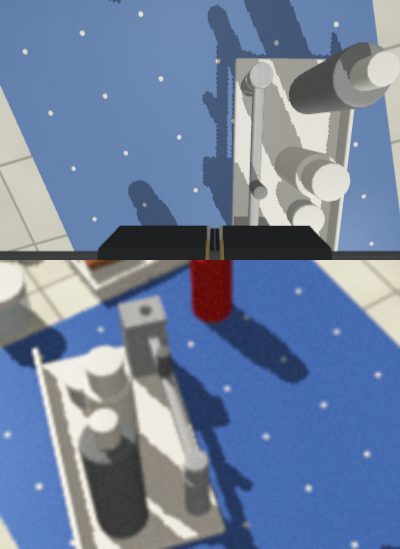

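The rail is shut: knob on the line at ledge x of about -1 mm, bottle upright. Next is the pin.

```bash
python3 - <<'E'
from h import *
go(443,302,430,-1.47)
E
```

```text
tool shift [ 0.324  -0.1905 -0.0013] spin 1.189 alt -1.953 now yaw -0.281 q6 0.02 t 13.0667
```

```bash
python3 -m inch '[[0.32,-0.19,0,1.19,1],[0.32,-0.19,0,1.19,1],[0.32,-0.19,0,1.19,1],[0.32,-0.19,0,1.19,1],[0.32,-0.19,0,1.19,1],[0.32,-0.19,0,1.19,1],[0.32,-0.19,0,1.19,1],[0.32,-0.19,0,1.19,1]]'
python3 - <<'E'
from h import *
go(443,302,430,-1.47)
E
```

```text
time: 13.73
tool_pos: [460.5, 229.6, 429.0]
tcp_rot: [3.142, 0.001, 0.386]
contact_force: [0.7, -0.4, 0.4]
grip_width: 49.1
finger_force: 0.0
tool shift [ 0.0111 -0.0736 -0.0011] spin 0.285 alt -2.857 now yaw -1.185 q6 1.5 t 13.7333
```

```bash
python3 -m inch '[[0.011,-0.04,0,0.28,1],[0.011,-0.07,0,0.28,1],[0.011,-0.07,0,0.28,1],[0.011,-0.07,0,0.28,1],[0.011,-0.07,0,0.28,1]]'
python3 - <<'E'
from h import *
capture("side");c=capture("wrist");o=get_obs();print(o["tool_pos"])
tips(c,["pin","pin_flange","ball_pin","disc_pin","rack"],[14,70,44,20,0])
r=trace(c,"pin");print([(round(q["conf"],2),np.round(q["rect"])) for q in r])
u,v=map(int,proj(c,[443,302,100]));print(u,v)
cv2.imwrite("pics/p6.png",cv2.resize(c["color"][:300,max(0,u-150):u+250,::-1],(800,600)));print(max(0,u-150))
E
```

```text
time: 14.15
tool_pos: [444.6, 297.0, 428.9]
tcp_rot: [3.141, 0.001, 0.114]
contact_force: [-0.6, 0.4, 0.1]
grip_width: 82.6
finger_force: 0.0
[445.04728082 296.10637022 429.2445692 ]
pin [313.3 178.3] 0.91 [439.5 296.5  14. ]
pin [312.8 183.1] 0.45 [432.6 296.4  14. ]
pin_flange [312.3 182.8] 0.72 [444.  298.1  70. ]
ball_pin [305.9  98. ] 0.91 [541.2 316.9  44. ]
disc_pin [309.5 144.4] 0.61 [485.5 306.8  20. ]
rack [307.6 141.4] 0.7 [488. 310.   0.]
rack [307.4  98. ] 0.33 [545.  316.5   0. ]
[(0.75, array([313., 184.,  20.,  26.])), (0.57, array([568.,  67., 134., 134.]))]
308 188
158
```

View pics/p6.png

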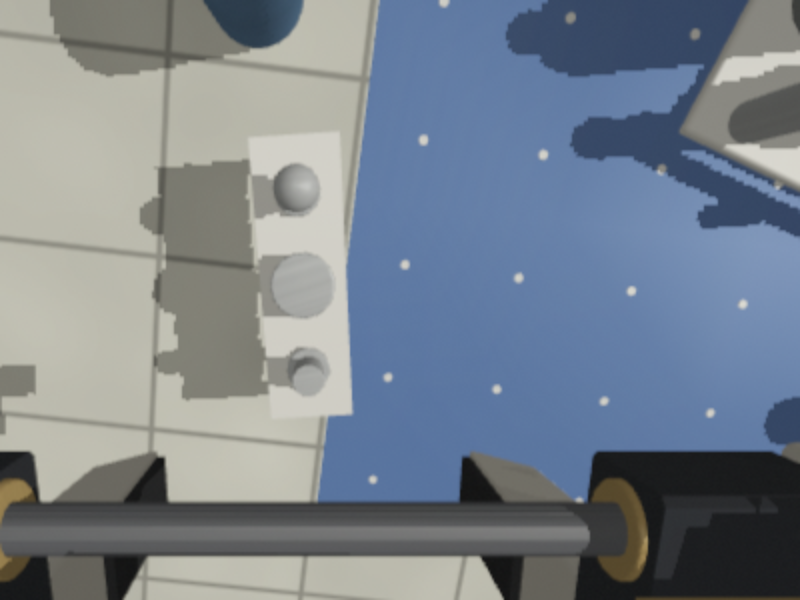

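Knob pin top at crop (309,376), i.e. full (312.5,188). The disc pin is at crop (302,285) and the ball pin at (297,188).

```bash
python3 - <<'E'
from h import *
c=capture("wrist")
k=atz(c,(312.5,188),105);b=atz(c,(158+148.5,94),105)
print(k,atz(c,(158+154,183),75),b,np.arctan2(*(b-k)[1::-1]))
go(k[0],k[1],159+98,np.arctan2(*(b-k)[1::-1])+np.pi/2)
E
```

```text
[445.42575435 298.00407291 105.        ] [444.9479459  298.70519225  75.        ] [540.39144613 314.49007013 105.        ] 0.17188646616297304
tool shift [ 0.0007 -0.0015  0.1727] spin -0.061 alt 3.08 now yaw -1.46 q6 1.9 t 14.6
```

```bash
python3 -m inch '[[0.001,-0.0015,0.04,-0.06,1],[0.001,-0.0015,0.08,-0.06,1],[0.001,-0.0015,0.12,-0.06,1],[0.001,-0.0015,0.15,-0.06,1],[0.001,-0.0015,0.165,-0.06,1],[0.001,-0.0015,0.172,-0.06,1],[0.001,-0.0015,0.172,-0.06,1],[0.001,-0.0015,0.172,-0.06,0.4]]'
python3 -m inch '[[0,0,0,0,0],[0,0,0,0,0],[0,0,0,0,0],[0,0,0,0,0],[0,0,0,0,0],[0,0,0,0,0],[0,0,0,0,0],[0,0,0,0,0]]'
```

```text
time: 15.27
tool_pos: [446.0, 298.6, 258.4]
tcp_rot: [-3.141, -0.001, 0.171]
contact_force: [0.3, 0.5, 0.8]
grip_width: 88.4
finger_force: 0.0
time: 15.93
tool_pos: [445.5, 298.4, 257.6]
tcp_rot: [3.141, 0.0, 0.171]
contact_force: [0.2, -0.4, -0.2]
grip_width: 36.4
finger_force: 0.0
```

```bash
python3 -m inch '[[0,0,0,0,0],[0,0,0,0,0],[0,0,0,0,0],[0,0,0,0,0],[0,0,0,0,0],[0,0,0,0,0]]'
python3 -m inch '[[0,0,-0.02,0,0],[0,0,-0.05,0,0],[0,0,-0.08,0,0],[0,0,-0.1,0,0],[0,0,-0.12,0,0],[0,0,-0.12,0,0],[0,0,-0.12,0,0]]'
python3 - <<'E'
from h import *
s=capture("side");cv2.imwrite("pics/s7.png",cv2.resize(s["color"][200:320,260:400,::-1],(560,480)))
o=np.array([594.7,-60.1]);x=np.array([np.cos(-.28),np.sin(-.28)]);y=np.array([-x[1],x[0]])
f=o-100*y;print(f);go(f[0],f[1],377.6)
E
```

```text
time: 16.43
tool_pos: [445.5, 298.4, 257.6]
tcp_rot: [3.141, 0.0, 0.171]
contact_force: [0.7, -0.3, -0.1]
grip_width: 17.3
finger_force: 30.0
time: 17.02
tool_pos: [445.5, 298.4, 378.1]
tcp_rot: [-3.141, -0.002, 0.171]
contact_force: [-0.5, -0.6, -0.3]
grip_width: 17.4
finger_force: 30.0
[ 567.06443514 -156.20554383]
tool shift [ 0.0426  0.4686 -0.0006] spin 0 alt 0.0 now yaw -1.4 q6 1.85 t 17.0667
```

View pics/s7.png

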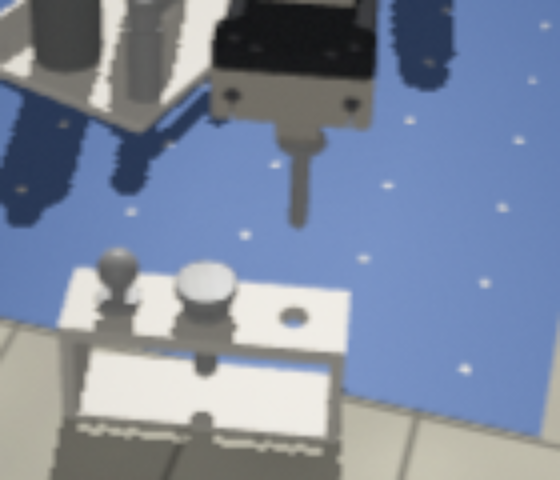

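The pin hangs straight in the gripper with its rack hole empty, and the other two pins are untouched. I'll carry it over the fork.

```bash
python3 -m inch '[[0.0,0.03,-0.03,0,0],[0.01,0.07,-0.05,0,0],[0.02,0.11,-0.05,0,0],[0.03,0.15,-0.05,0,0],[0.04,0.19,-0.05,0,0],[0.042,0.23,-0.05,0,0],[0.042,0.27,-0.05,0,0],[0.042,0.31,-0.05,0,0]]'
python3 -m inch '[[0,0.04,0,0,0],[0,0.08,0,0,0],[0,0.12,0,0,0],[0,0.15,0,0,0],[0,0.158,0,0,0],[0,0.158,0,0,0],[0,0.158,0,0,0],[0,0.158,0,0,0]]'
python3 - <<'E'
from h import *
capture("side");c=capture("wrist");o=get_obs();print(o["tool_pos"])
tips(c,["fork_hole"],[100]);print(proj(c,[567,-156,100]))
u,v=map(int,proj(c,[567,-156,100]));print(u,v)
cv2.imwrite("pics/f8.png",cv2.resize(c["color"][v-75:v+75,u-100:u+100,::-1],(800,600),interpolation=cv2.INTER_CUBIC))
E
```

```text
time: 17.73
tool_pos: [539.8, -2.1, 425.5]
tcp_rot: [-3.141, 0.003, 0.171]
contact_force: [0.7, -1.1, -0.5]
grip_width: 16.7
finger_force: 30.0
time: 18.4
tool_pos: [566.5, -154.2, 426.8]
tcp_rot: [-3.14, 0.001, 0.172]
contact_force: [-0.2, 0.7, -0.7]
grip_width: 17.1
finger_force: 30.0
[ 566.56103928 -153.89680212  427.53397644]
fork_hole [316.7 187.4] 0.78 [ 567.5 -156.4  100. ]
[316.26564423 187.74382321]
316 187
```

View pics/f8.png

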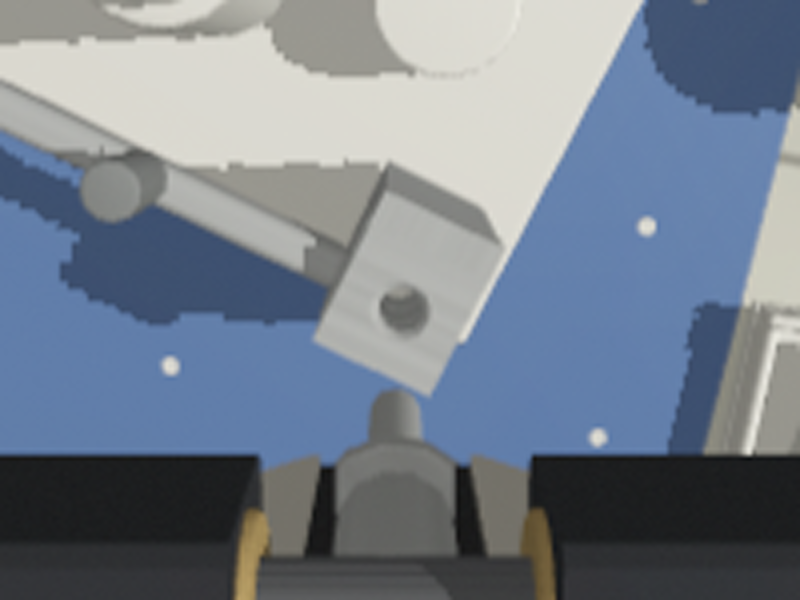

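Hole at crop (403,308), i.e. full (316.8,189). The pin's nose shows at crop (396,390), held straight.

```bash
python3 - <<'E'
from h import *
c=capture("wrist");o=get_obs();p=np.array(o["tool_pos"]);print(p)
h=atz(c,(316.8,189),100);print(h)
for z in(184,189,240):
  q=proj(c,[p[0],p[1],z]);e=proj(c,[p[0]+5,p[1]+.8,z]);print(z,q,e,"crop",(q-[216,112])*4)
go(h[0],h[1],360)
E
```

```text
[ 566.59456182 -154.18021359  427.80613377]
[ 565.9455206  -157.11435984  100.        ]
184 [314.32287674 209.75741663] [314.41811148 203.75262831] crop [393.29150698 391.02966652]
189 [314.3273126 211.5419044] [314.42459771 205.41937283] crop [393.30925038 398.16761759]
240 [314.38622524 235.24172981] [314.51088428 227.59210721] crop [393.54490096 492.96691925]
tool shift [-0.0012  0.0028  0.0678] spin 0 alt 0.0 now yaw -1.398 q6 1.0 t 18.6
```

```bash
python3 -m inch '[[-0.001,0.003,0.02,0,0],[-0.001,0.003,0.045,0,0],[-0.001,0.003,0.06,0,0],[-0.001,0.003,0.065,0,0],[-0.001,0.003,0.065,0,0],[-0.001,0.003,0.065,0,0]]'
python3 - <<'E'
from h import *
capture("scene");c=capture("wrist");o=get_obs();p=np.array(o["tool_pos"]);print(p)
zt=p[2]-243.6
tips(c,["fork_hole","pin","pin_flange"],[100,zt,zt+56])
for q in trace(c,"pin")[:1]:
  m=q["pixels"];print(q["conf"],np.round(q["rect"],1));vs,us=np.nonzero(m)
  for v in range(vs.min(),vs.max()+1,2): print(v,us[vs==v].min(),us[vs==v].max(),end="; ")
for z in (zt+5,zt+56):print("\npred",proj(c,[p[0],p[1],z]),proj(c,[p[0]+5,p[1]+.86,z]))
g=cv2.cvtColor(c["color"],cv2.COLOR_RGB2GRAY)
print(proj(c,[566,-157,100]))
print(g[150:236:2,306:328:2])
E
```

```text
time: 19.1
tool_pos: [566.4, -158.4, 363.5]
tcp_rot: [3.141, -0.001, 0.172]
contact_force: [0.3, -0.1, 0.8]
grip_width: 17.2
finger_force: 30.0
[ 566.4479945  -158.57136144  364.12832202]
fork_hole [313.6 203.7] 0.83 [ 566.5 -158.4  100. ]
pin [313.1 210.7] 0.76 [ 566.1 -158.1  120.5]
pin [434.1 238.1] 0.44 [ 559.9 -261.6  120.5]
pin_flange [314.  238.1] 0.8 [ 565.1 -158.9  176.5]
0.74 [315.5 245.1  27.8  72.2]
208 312 318; 210 310 320; 212 309 320; 214 308 321; 216 308 320; 218 308 321; 220 308 321; 222 306 323; 224 302 325; 226 300 328; 228 300 329; 230 300 329; 232 300 329; 234 300 329; 236 300 329; 238 300 329; 240 300 329; 242 300 329; 244 300 329; 246 300 329; 248 300 329; 250 316 320; Traceback (most recent call last):
  File "<stdin>", line 7, in <module>
    return umr_minimum(a, axis, None, out, keepdims, initial, where)
ValueError: zero-size array to reduction operation minimum which has no identity
```

```bash
python3 - <<'E'
from h import *
c=capture("wrist");p=np.array(get_obs()["tool_pos"]);zt=p[2]-243.6
for z in (zt,zt+5,zt+56):print("pred",z,proj(c,[p[0],p[1],z]),proj(c,[p[0]+5,p[1]+.86,z]))
print("hole",proj(c,[566,-157.1,100]))
g=cv2.cvtColor(c["color"],cv2.COLOR_RGB2GRAY)
print(g[188:222:2,300:330:2])
E
```

```text
pred 119.66149033100922 [313.79978727 210.1237355 ] [313.80647584 204.11062129]
pred 124.66149033100922 [313.79963467 211.90728744] [313.8064646  205.77626332]
pred 175.66149033100922 [313.79760816 235.59210147] [313.806315   227.93177352]
hole [311.97652321 203.63501383]
[[178 179 179 179 178 178 178 176 176 176 175 176 175 175 174]
 [172 176 178 179 179 179 179 178 177 177 177 177 176 176 176]
 [174 173 173 171 178 179 180 179 179 178 178 178 177 177 177]
 [175 174 174 173 173 175 178 180 179 179 179 178 178 177 177]
 [177 177 175 171 162 154 152 163 178 179 180 179 179 178 178]
 [174 177 178 151 117 126 120 119 146 175 178 180 180 180 179]
 [173 177 163 104  99  98  99 101 106 151 173 174 178 179 180]
 [176 188 150  99 105 105 105 101  98 120 175 174 173 174 178]
 [176 188 158  96  96  98  97  96 101 117 177 175 174 174 173]
 [174 188 160 116 102  99 102 107 101 119 179 179 178 176 175]
 [171 180 180 139 104 106 104  97 115 135 174 176 178 179 178]
 [178 176 181 172 143 100  98 102 124 152 175 174 174 176 178]
 [180 180 178 176 162  96  97 102 120 140 172 177 176 175 170]
 [177 180 181 180 151  97  97 102 121 138 158 175 176 177 146]
 [174 175 177 179 135  96  97 103 119 138 158 175 175 171 121]
 [174 174 174 175 124  97  98 102 118 137 156 173 173 133 122]
 [177 176 174 174 114  97  98 101 115 137 156 178 169 121 121]]
```

```bash
python3 -m inch '[[0.0015,-0.002,0,0,0],[0.0015,-0.002,0.006,0,0],[0.0015,-0.002,0.013,0,0],[0.0015,-0.002,0.018,0,0],[0.0015,-0.002,0.02,0,0],[0.0015,-0.002,0.024,0,0],[0.0015,-0.002,0.028,0,0],[0.0015,-0.002,0.028,0,0]]'
```

```text
time: 20.12
tool_pos: [567.2, -156.3, 333.7]
tcp_rot: [-3.141, 0.001, 0.171]
contact_force: [0.6, 1.2, -1.0]
grip_width: 17.1
finger_force: 30.0
```

```bash
python3 -m inch '[[0,0,0.003,0,0],[0,0,0.006,0,0],[0,0,0.009,0,0],[0,0,0.012,0,0],[0,0,0.015,0,0],[0,0,0.017,0,0],[0,0,0.017,0,0]]'
```

```text
time: 20.7
tool_pos: [567.2, -156.4, 317.0]
tcp_rot: [-3.141, 0.001, 0.171]
contact_force: [1.1, 2.5, -2.4]
grip_width: 17.5
finger_force: 30.0
```

```bash
python3 -m inch '[[0,0,0.004,0,0],[0,0,0.008,0,0],[0,0,0.012,0,0],[0,0,0.016,0,0],[0,0,0.018,0,0],[0,0,0.02,0,0],[0,0,0.022,0,0],[0,0,0.022,0,0]]'
```

```text
time: 21.37
tool_pos: [567.4, -156.3, 296.1]
tcp_rot: [3.141, -0.001, 0.171]
contact_force: [0.8, 4.8, 5.9]
grip_width: 17.3
finger_force: 30.0
```

Plug contact is 6 N, as expected. I'll keep pushing until the flange seats.

```bash
python3 -m inch '[[0,0,0.002,0,0],[0,0,0.004,0,0],[0,0,0.006,0,0],[0,0,0.007,0,0],[0,0,0.008,0,0],[0,0,0.008,0,0]]'; python3 -m inch '[[0,0,0.0007,0,0],[0,0,0.0014,0,0],[0,0,0.002,0,0],[0,0,0.002,0,0]]'
```

```text
time: 21.87
tool_pos: [567.4, -156.2, 288.5]
tcp_rot: [3.141, -0.001, 0.171]
contact_force: [-0.3, 5.6, 7.5]
grip_width: 17.1
finger_force: 30.0
time: 22.2
tool_pos: [567.4, -156.2, 287.5]
tcp_rot: [3.141, -0.002, 0.171]
contact_force: [-2.9, 7.0, 14.0]
grip_width: 17.2
finger_force: 30.0
```

```bash
python3 -m inch '[[0,0,0.001,0,0],[0,0,0.002,0,0],[0,0,0.002,0,0],[0,0,0.002,0,0]]'
```

```text
time: 22.53
tool_pos: [567.3, -156.0, 287.4]
tcp_rot: [3.14, -0.003, 0.171]
contact_force: [-6.0, 8.3, 26.9]
grip_width: 17.0
finger_force: 30.1
```

The flange is home: z holds at 287.4 while the force rises to 27 N. Release and lift.

```bash
python3 -m inch '[[0,0,-0.002,0,0],[0,0,-0.002,0,0.6],[0,0,-0.002,0,0.6],[0,0,-0.002,0,0.6],[0,0,-0.002,0,0.6],[0,0,-0.002,0,0.6],[0,0,-0.002,0,0.6],[0,0,-0.002,0,0.6]]'
python3 -m inch '[[0,0,-0.02,0,0.6],[0,0,-0.05,0,0.6],[0,0,-0.09,0,0.6],[0,0,-0.13,0,0.6],[0,0,-0.15,0,0.6],[0,0,-0.15,0,0.6],[0,0,-0.15,0,0.6]]'
python3 - <<'E'
from h import *
o=np.array([594.7,-60.1]);x=np.array([np.cos(-.28),np.sin(-.28)]);y=np.array([-x[1],x[0]])
L=lambda p:np.round([(p[:2]-o)@x,(p[:2]-o)@y],1)
capture("scene")
c=capture("wrist");s=capture("scene");d=capture("side")
for p in (c,s,d):
  for n,z in(("pin_flange",100),("pin",44),("rail_knob",123),("bottle",10)):
    for r in tip_of(p,n)[:1]: print(n,round(r["conf"],2),np.round(r["centre"]),L(atz(p,r["centre"],z)))
  if p is not d:
    r=trace(p,"pin"); print([(round(q["conf"],2),np.round(q["rect"],1)) for q in r[:2]],"pred top/flange",proj(p,[567,-156,135]),proj(p,[567,-156,100]))
E
```

```text
time: 23.2
tool_pos: [567.2, -156.6, 285.4]
tcp_rot: [3.142, 0.0, 0.171]
contact_force: [-0.4, 0.6, 0.9]
grip_width: 54.7
finger_force: 0.0
time: 23.78
tool_pos: [567.2, -156.4, 436.7]
tcp_rot: [3.14, -0.002, 0.171]
contact_force: [0.1, -1.2, -0.2]
grip_width: 54.8
finger_force: 0.0
pin_flange 0.66 [315. 190.] [  -3.  -102.9]
pin 0.83 [315. 178.] [   0.6 -101. ]
rail_knob 0.58 [243. 157.] [ -0.1 -20.1]
bottle 0.91 [326. 243.] [ -88.8 -162.8]
[(0.68, array([313.1, 191.6,  21.8,  30. ]))] pred top/flange [313.74364702 193.56263557] [313.78548564 186.36835264]
pin_flange 0.44 [280. 152.] [-11.4 -95.6]
pin 0.7 [277. 169.] [  0.8 -94. ]
rail_knob 0.68 [284. 172.] [ -2.5 -14.5]
bottle 0.92 [307. 152.] [ -98.1 -155.5]
[] pred top/flange [273.70777308 142.24029148] [274.86759374 152.26570517]
pin_flange 0.61 [331. 172.] [ -8.1 -84.4]
rail_knob 0.73 [317. 176.] [-8.3 -0.9]
bottle 0.91 [301. 201.] [55.9 -6.4]
```

Everything sits in place. As a direct height check I'll press on the knob top with closed fingers; contact is expected at TCP z of about 313.

```bash
python3 -m inch '[[0,0,0.03,0,0],[0,0,0.06,0,0],[0,0,0.09,0,0],[0,0,0.1,0,0],[0,0,0.1,0,0],[0,0,0.1,0,0],[0,0,0.1,0,0],[0,0,0.1,0,0]]'
python3 -m inch '[[0,0,0.005,0,0],[0,0,0.01,0,0],[0,0,0.014,0,0],[0,0,0.017,0,0],[0,0,0.019,0,0],[0,0,0.019,0,0]]'
```

```text
time: 25.35
tool_pos: [567.7, -156.6, 337.7]
tcp_rot: [3.139, -0.003, 0.171]
contact_force: [-0.3, 0.6, -0.5]
grip_width: 6.4
finger_force: 0.0
time: 25.85
tool_pos: [567.2, -156.4, 315.9]
tcp_rot: [-3.141, 0.001, 0.171]
contact_force: [-0.2, 0.3, 0.6]
grip_width: 0.8
finger_force: 0.0
```

```bash
python3 -m inch '[[0,0,0.001,0,0],[0,0,0.002,0,0],[0,0,0.003,0,0],[0,0,0.004,0,0],[0,0,0.004,0,0],[0,0,0.004,0,0]]'
```

```text
time: 26.35
tool_pos: [567.4, -156.6, 313.3]
tcp_rot: [3.141, -0.001, 0.171]
contact_force: [-0.3, 0.2, 3.6]
grip_width: 0.4
finger_force: 2.3
```

```bash
python3 -m inch '[[0,0,0.001,0,0],[0,0,0.002,0,0],[0,0,0.002,0,0]]'
python3 -m inch '[[0,0,-0.02,0,0],[0,0,-0.06,0,0],[0,0,-0.1,0,0],[0,0,-0.12,0,0],[0,0,-0.12,0,0],[0,0,-0.12,0,0]]'
python3 - <<'E'
from h import *
print(get_obs()["tool_pos"]);print(close_job())
E
```

```text
time: 26.6
tool_pos: [567.3, -156.5, 313.2]
tcp_rot: [3.14, -0.002, 0.171]
contact_force: [-4.4, 1.2, 16.2]
grip_width: 0.4
finger_force: 8.2
time: 27.1
tool_pos: [567.2, -156.4, 431.5]
tcp_rot: [3.14, -0.002, 0.171]
contact_force: [0.8, 1.0, -0.6]
grip_width: 0.6
finger_force: 0.0
[ 567.19106037 -156.38034604  431.5089282 ]
the job is handed in; nothing more can be done
None
```

The job is handed in at 27 s, with no verdict returned: the white bottle stands on the shelf behind the rail, the rail is shut, and the pin's flange is home (a press on the knob top put it at about 135 mm, the fully-home height).

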